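Register a busbar and hold a field probe over its spot

TASK

Keeping the copper bar flat on the blue plate, push it fully home against both aluminium rails so that it lies square and touches the long rail and the end rail; only then draw the orange-handled field probe out of its slanted holster. Turn the probe plumb, tip down, and finish still gripping it with its tip about 40 mm above the white spot on the bar, holding it there steadily. Never let the probe touch the bar, and leave the other things on the bench where they are.

Things in the scene. Friction and masses are not known exactly. Their poses are not given: they have to be found in the camera images.
- fixture: Fixed blue plate 170 (x) x 240 (y) x 8 mm with two aluminium rails 14 mm thick, tops 22 mm above the bench. Origin: underside centre of the plate. Long rail along y (-90 to +100 mm), inner face at x = +65 mm; end rail along x (-26 to +79 mm), inner face at y = +100 mm; the -x and -y sides are open. A bar fully home has its centre at x = +50, y = +45 mm
- bar: Loose copper bar lying flat on the fixture's plate, 30 (x) x 110 (y) x 15 (z) mm, about 0.4 kg (slides at 2 to 7 N), a white spot in the middle of its top and a dark dot near each end. Origin: centre of its underside (8 mm above the bench when on the plate). It starts clear of both rails and up to about 12 degrees askew to them
- bar_mark (a point): The white spot, 14 mm across, centre of the bar's top face (z up)
- holster: Fixed holster: grey foot 130 (x) x 70 (y) x 12 mm with a black square tube, 25 mm wide outside, 17 inside, 70 long, slanted 40 degrees from vertical, its mouth leaning to the holster's -x side. Origin: underside centre of the foot. Mouth's centre at x -3, z 87 mm. The probe comes out along the tube, some 75 mm, without any catch
- probe: Loose probe 170 mm long, 0.13 kg. Origin: the tip; z runs from tip to butt (plumb: z straight up). Round steel shaft 14 mm thick, white tip (z 0 to 75), black collar 32 wide (75 to 80), orange square handle 22 x 22 with faces across x and y (80 to 170). Starts with shaft in the tube, collar on its mouth, z leaning with the tube (40 degrees) to the holster's -x side, y along the holster's y
- capacitor: Bystander: blue can standing, 44 mm wide, 75 mm high. Origin: underside centre
- multimeter: Bystander: yellow multimeter lying flat, 170 (x) x 80 (y) x 35 mm. Origin: underside centre
- screwdriver: Bystander: screwdriver lying along its x, about 200 mm long
- core: Bystander: green ring core lying flat, 60 mm wide, 20 mm high. Origin: underside centre
- heatsink: Bystander: finned aluminium heat sink 80 (x) x 60 (y) x 30 mm. Origin: underside centre
- tray: Bystander: blue tray with two loose rings in it, 140 (x) x 100 (y) x 35 mm. Origin: underside centre
Mind the look-alikes: they are no part of the job. There is more than one size of the probe; the job needs the smaller. Of the things shaped like the bar, the copper one is meant.

How it is judged:
By the outcome, as a careful person would: the job done as asked, in the order asked, and still so for the second after the job is handed in, while the arm keeps its last pose, push and grip.
It also fails if it takes over 61 s, if anything falls off the work surface, if the arm or the gripper's body presses on something with over 40 N, if the wrist force passes 120 N, or if a joint passes its speed limit or range.

ROBOT

A 6-joint arm with a two-finger parallel gripper is mounted at the origin on the work surface. World frame = base frame: x ahead of the robot, y to its left, z up, the work surface at z = 0. Lengths are in m, angles in rad, forces in N, time in s.
With the tool pointing down it reaches from about 0.425 to 0.95 m from the base axis. Payload 3.5 kg.
Tool frame: the origin (TCP) lies between the finger pads; the fingertips stand 19 mm ahead of it and the grasp point (between the pads) is the TCP; z points along the fingers, y is the line along which they close (so a half turn about z gives the same grasp; the last joint's range is limited). The gripper opens to 85 mm and grips with 20 to 120 N. Pads are 22 mm wide; open, the fingers measure 114 mm over their backs; the gripper's body (76 mm by 85 mm) begins 54 mm behind the grasp point. The pads swing forward as they close: fully open they stand 13 mm farther back than shut.
Start: joints at [-1.468, 0.286, 1.577, -0, 1.279, -0.15], TCP at [0.169, -0.654, 0.25] pointing down, gripper open.
Joint ranges: [-2.77, 2.77], [-0.9, 2.22], [0.21, 2.48], [-1.53, 4.67], [0.24, 2.81], [-2.84, 2.84]. Speed limits (rad/s): [2.79, 2.79, 3.14, 3.14, 3.14, 3.14].

INTERFACE

Orientations are given as a unit quaternion [x, y, z, w].
In Python, from plant import monitor, eyes, ctrl gives the robot as it stands.
- The arm moves only by the shell command python3 -m handwheel 'ROWS' [FORCE]. ROWS is JSON, a list of rows, each a list of 7 numbers: the shift along the tool's x, y, z in units of 40 cm (1.0 is 40 cm), then the turn, a rotation vector about the tool's x, y, z in units of pi rad (1.0 is pi rad), then the opening, from -1 (shut) to 1 (fully open). A call has 1 to 12 rows; each row is the pose to reach, as a shift and turn from the pose commanded when the call began, along the tool's axes at that moment, turning the shorter way round; what a row does not reach only later rows make up. A row lasts 1/8 s, in which the tool goes at most 62.5 mm and 10.7 degrees, less where a joint would pass 70% of its speed; a pose out of reach is approached as far as the arm can. A call with a number of a shift or a turn outside -1 to 1 is refused whole. A call with a gripper value outside its range is refused whole. The fingers move at their own pace and stop on an object; FORCE is the grip in N (left out, the last holds). Time passes only in rows, so rows that repeat a pose let the fingers close. It gives the time, the measured TCP pose, the force, the opening and the grip force at its end, in the units of the state.
- monitor.get_state(): the state, without advancing time (a new reading comes with each control period).
- eyes.read_camera(name): name is "scene" or "top" or "wrist"; returns the picture (384x512x3 uint8, red, green, blue); there is no depth.
- eyes.camera_params(name): a dict with "K" (3x3 intrinsics, pixels), "k1" (the pictures are not rectified: a ray, as slopes to the right and down, at radius r is drawn at 1 + k1 r^2 times it, then the intrinsics apply), "R" (3x3) and "t" (3): a world point X has camera coordinates R X + t. Camera axes: x right, y down, z forward; pixel columns grow to the right and rows downward; lengths in m; the calibration is good to about 2 mm. A picture is of the moment at which its call begins: read the wrist's pose just before it. camera_params takes no time and is no camera call; for the wrist camera it gives the pose at the moment of the call.
- ctrl.sign_off(): hands the job in; it is judged then, once.
The state is a dict: "time": time; "qpos": joint angles; "dq": joint speeds; "joint_efforts": joint torques, N m; "eef_pos": TCP position; "tcp_rot": TCP orientation; "contact_force": force on the tool from outside, world axes, zero at the start; "wrist_torque": the same for the moment, N m; "opening": opening from 0.0 (shut) to 1.0 (fully open); "finger_force": force on a finger pad.
Only numpy, scipy, OpenCV 4.12 (cv2) and the standard library are available. Lean on these libraries where they do the work, as an engineer would, in place of code of your own. Each camera call takes 0.05 s, during which the arm holds its last target. There are 200 camera calls.

## Working session

There is one attempt and no reset: what is moved stays moved. The work goes in short steps, Python scripts to look and compute and a shell command to move; the robot and the scene stay as the last step left them, time stands still between calls to the robot, and variables do not carry over. Pictures are saved under pics/ and viewed, at most 13 in all, crops included, and the job is handed in when it is done.

```bash
mkdir -p pics; cat > h.py <<'E'
import numpy as np, cv2
from plant import monitor, eyes, ctrl
from scipy.spatial.transform import Rotation as Rn
def grab(name,fn=None):
    p=eyes.camera_params(name); im=eyes.read_camera(name)
    if fn: cv2.imwrite('pics/'+fn,im[:,:,::-1])
    return im,p
def ray(p,uv):
    K=np.array(p['K']);k=p['k1'];R=np.array(p['R']);t=np.array(p['t'])
    d=np.linalg.inv(K)@[uv[0],uv[1],1]; s=d[:2].copy()
    for _ in range(30): s=d[:2]/(1+k*(s@s))
    return -R.T@t, R.T@np.array([s[0],s[1],1])
def onz(p,uv,z):
    o,d=ray(p,uv); return o+d*(z-o[2])/d[2]
def proj(p,X):
    c=np.array(p['R'])@X+np.array(p['t']); s=c[:2]/c[2]; s=s*(1+p['k1']*(s@s))
    return (np.array(p['K'])@[s[0],s[1],1])[:2]
def tri(*rs):
    A=0;b=0
    for o,d in rs:
        d=d/np.linalg.norm(d);P=np.eye(3)-np.outer(d,d);A=A+P;b=b+P@o
    return np.linalg.solve(A,b)
E
python3 - <<'E'
from h import *
a,_=grab('top','top0.png'); b,_=grab('scene','scene0.png')
np.save('top0.npy',a);np.save('scene0.npy',b)
for n in('top','scene','wrist'):
    p=eyes.camera_params(n); print(n,np.array(p['K'])[0],p['k1'],-np.array(p['R']).T@p['t'])
print(monitor.get_state())
E
```

```text
top [423.85705588   0.         255.34244037] -0.14247868696224852 [ 4.31430249e-01 -9.77603082e-04  1.29567840e+00]
scene [462.57069933   0.         252.09400128] -0.09398125006905478 [1.37560746 0.21375749 1.04138435]
wrist [321.83449923   0.         257.72228436] 0.02525714375708966 [ 0.23390777 -0.63623907  0.37236498]
{'time': 0.1, 'qpos': array([-1.46798062e+00,  2.87116262e-01,  1.57801906e+00, -1.97273544e-05,
        1.27860523e+00, -1.50004945e-01]), 'dq': array([-0.00114515, -0.00244382, -0.00447377, -0.00039521, -0.00147378,
        0.00052613]), 'joint_efforts': array([ 7.09535962e-04, -4.07296443e+01, -2.93700635e+01, -1.37203583e-04,
        3.43289335e-03, -9.96395755e-06]), 'eef_pos': array([ 0.16880582, -0.65298342,  0.24906558]), 'tcp_rot': array([ 9.92019917e-01,  1.26076688e-01,  1.58971042e-05, -1.07387112e-03]), 'contact_force': array([-0.63232195, -0.09316191,  0.76824308]), 'wrist_torque': array([-0.00136122, -0.02789733,  0.01332224]), 'finger_force': 0.0, 'opening': 0.9985004988757107}
```

View pics/top0.png

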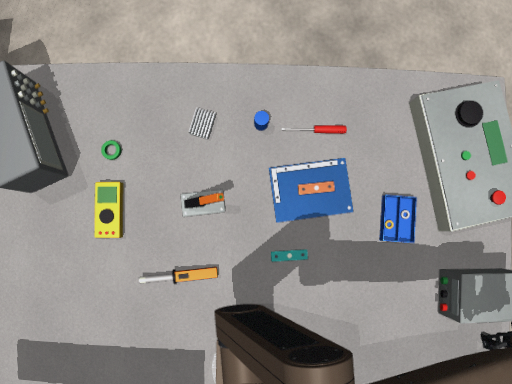

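View pics/scene0.png

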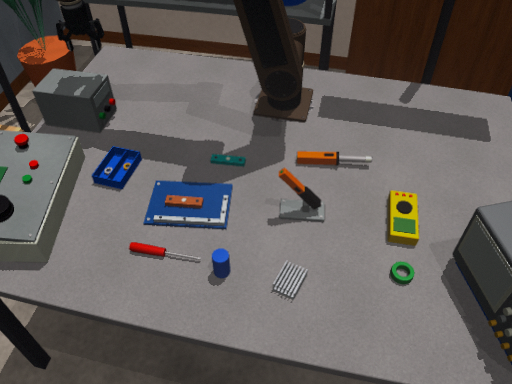

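The top view shows the copper bar at (316,187) on the blue plate; the teal one at (290,256) is a look-alike. The orange-handled probe in the holster is at (205,200). The larger one, lying loose at (195,275), is a look-alike. I'll confirm with an enlarged crop and measure.

```bash
python3 - <<'E'
from h import *
a=np.load('top0.npy');b=np.load('scene0.npy')
A=cv2.resize(a[145:230,170:360],None,fx=4,fy=4,interpolation=cv2.INTER_CUBIC)
B=cv2.resize(b[155:235,140:340],None,fx=3.8,fy=3.0,interpolation=cv2.INTER_CUBIC)
c=np.vstack([A[:,:760],B[:,:760]])[:600]
cv2.imwrite('pics/crop.png',c[:,:,::-1]); print(c.shape)
for n,im,zs in(('top',a,0),('scene',b,0)):
    p=eyes.camera_params(n); h=cv2.cvtColor(im,cv2.COLOR_RGB2HSV)
    m=cv2.inRange(h,(3,140,90),(20,255,255))
    N,l,s,ce=cv2.connectedComponentsWithStats(m)
    for i in range(1,N):
        if s[i,4]>40: 
            r=cv2.minAreaRect(np.argwhere(l==i)[:,::-1].astype(np.float32)); print(n,'orange',s[i],ce[i],r,onz(p,ce[i],.023))
    m=cv2.inRange(h,(100,150,50),(125,255,255))
    N,l,s,ce=cv2.connectedComponentsWithStats(m)
    for i in range(1,N):
        if s[i,4]>500:
            hull=cv2.convexHull(np.argwhere(l==i)[:,::-1].astype(np.int32))
            q=cv2.approxPolyDP(hull,4,True)[:,0]; print(n,'blue',s[i],q.tolist(),[onz(p,x,.008).round(4)[:2].tolist() for x in q])
E
```

```text
(580, 760, 3)
top orange [298 182  36  12 246] [315.75203252 187.56097561] ((315.560302734375, 187.57261657714844), (8.584153175354004, 34.80768966674805), 83.9909896850586) [ 0.55559091 -0.1970901   0.023     ]
top orange [199 193  25  12 192] [210.27083333 198.43229167] ((210.75, 198.25), (8.23687744140625, 24.906747817993164), 78.69007110595703) [0.51583949 0.12092409 0.023     ]
top orange [174 267  44  15 398] [196.86180905 273.88944724] ((195.5098876953125, 274.0989990234375), (10.64689826965332, 42.587589263916016), 84.2894058227539) [0.28906347 0.15532002 0.023     ]
top blue [ 269  158   84   64 3113] [[352, 211], [276, 221], [269, 168], [344, 158]] [[0.4873, -0.3125], [0.4524, -0.079], [0.6141, -0.0549], [0.6511, -0.287]]
top blue [ 380  195   36   48 1382] [[415, 198], [413, 241], [380, 239], [383, 196]] [[0.5315, -0.5139], [0.3975, -0.5071], [0.4026, -0.4011], [0.5356, -0.4103]]
scene orange [  17   35   53   30 1059] [42.56090652 50.33522191] ((41.900001525878906, 50.20000457763672), (26.246906280517578, 51.545127868652344), 71.56504821777344) [-0.12802126 -1.08168466  0
[... 294 characters left out ...]
0.82577514648438), (31.951953887939453, 10.022823333740234), 42.273685455322266) [0.39793246 0.09833787 0.023     ]
scene orange [165 196  38  10 244] [183.87295082 200.36065574] ((183.561767578125, 200.19703674316406), (36.89101791381836, 7.516257286071777), 4.39870548248291) [ 0.55459352 -0.19546382  0.023     ]
scene blue [  92  146   50   43 1232] [[139, 152], [141, 159], [122, 188], [94, 181], [92, 174], [112, 146]] [[0.3734, -0.4167], [0.4034, -0.3971], [0.5369, -0.405], [0.5288, -0.5049], [0.5019, -0.5253], [0.3653, -0.5188]]
scene blue [ 144  181   88   47 2295] [[231, 185], [225, 227], [144, 223], [156, 181]] [[0.451, -0.0805], [0.6119, -0.055], [0.6501, -0.2858], [0.4858, -0.3125]]
```

View pics/crop.png

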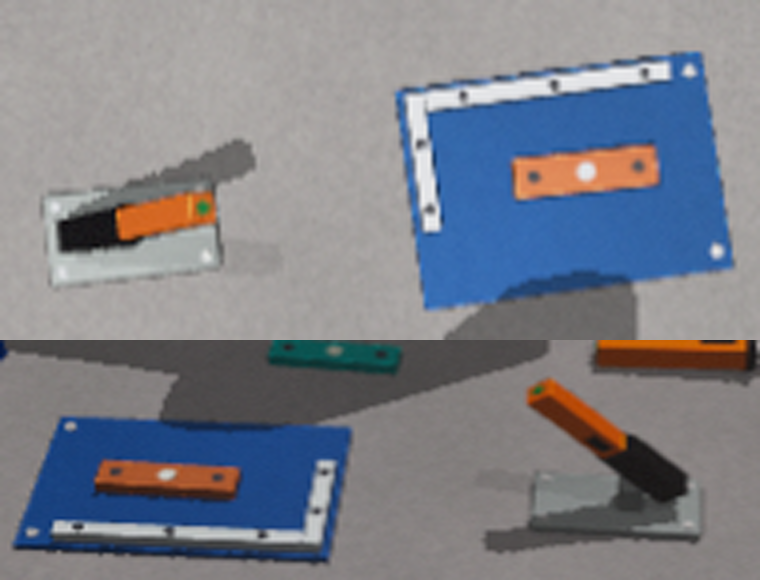

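Confirmed. The copper bar carries a white spot and lies on the plate, and the small probe sits in the tube with its handle leaning right, toward world -y. Next I'll work out the poses.

```bash
python3 - <<'E'
from h import *
a=np.load('top0.npy');b=np.load('scene0.npy')
pt=eyes.camera_params('top');ps=eyes.camera_params('scene')
def cen(im,lo,hi,box):
    x0,y0,x1,y1=box; m=cv2.inRange(cv2.cvtColor(im[y0:y1,x0:x1],cv2.COLOR_RGB2HSV),lo,hi)
    q=np.argwhere(m); return q.mean(0)[::-1]+[x0,y0],len(q)
gt=cen(a,(40,80,30),(85,255,255),(214,190,228,204)); gs=cen(b,(40,80,30),(85,255,255),(274,162,290,178)); print('green',gt,gs)
butt=tri(ray(pt,gt[0]),ray(ps,gs[0])); print('butt',butt, proj(pt,butt),proj(ps,butt))
w=cen(a,(0,0,170),(179,70,255),(306,180,326,196)); ws=cen(b,(0,0,150),(179,70,255),(176,194,192,206)); print('spot',w,ws,onz(pt,w[0],.023),onz(ps,ws[0],.023))
d1,d2=[onz(pt,[170+u/4,145+v/4],.023) for u,v in((534,177),(638,167))]; e=d1-d2; print('bar yaw',np.degrees(np.arctan2(-e[0],e[1])))
f=np.array([onz(pt,[170+u/4-.4,145+v/4-.4],.012)[:2] for u,v in((44,195),(212,183),(220,268),(52,286))]); print('foot',f,f.mean(0))
x=(f[0]-f[1]+f[3]-f[2]); print('holster yaw',np.degrees(np.arctan2(x[1],x[0])))
fs=np.array([onz(ps,[140+u/3.8-.4,155+(v-340)/3-.4],.012)[:2] for u,v in((532,472),(700,486),(697,526),(530,520))]);print('foot scene',fs,fs.mean(0))
# orange handle axis from bottom: handle/collar boundary centre
lo=tri(ray(pt,(170+118/4,145+221/4)),ray(ps,(140+612/3.8,155+(450-340)/3))); print('handle low',lo)
s=monitor.get_state();print(Rn.from_quat(s['tcp_rot']).as_matrix().round(3))
E
```

```text
green (array([220.5, 196.5]), 4) (array([281. , 171.5]), 2)
butt [0.51226385 0.08069355 0.16261218] [220.33057017 196.53112159] [280.82728694 171.50498885]
spot (array([316.11111111, 187.27777778]), 18) (array([183.61538462, 199.38461538]), 13) [ 0.55647724 -0.19817882  0.023     ] [ 0.55113066 -0.19744938  0.023     ]
bar yaw 6.737573386579339
foot [[0.5301271  0.21304297]
 [0.54198936 0.08514933]
 [0.47753695 0.0774133 ]
 [0.46105241 0.20467608]] [0.50267645 0.14507042]
holster yaw 96.33932141008975
foot scene [[0.4761938  0.07563772]
 [0.46548436 0.20603026]
 [0.51633706 0.21031733]
 [0.53681863 0.08585574]] [0.49870846 0.14446026]
handle low [0.50602922 0.14221024 0.09098993]
[[ 0.968  0.25  -0.   ]
 [ 0.25  -0.968  0.002]
 [ 0.    -0.002 -1.   ]]
```

```bash
python3 -m handwheel '[[0.55,-0.44,0,0,0,0.031,0.06],[0.55,-0.44,0,0,0,0.031,0.06],[0.55,-0.44,0,0,0,0.031,0.06],[0.55,-0.44,0,0,0,0.031,0.06],[0.55,-0.44,0,0,0,0.031,0.06],[0.55,-0.44,0,0,0,0.031,0.06]]' 30
python3 -m handwheel '[[0.5,-0.49,0,0,0,0,0.06],[0.5,-0.49,0,0,0,0,0.06],[0.5,-0.49,0,0,0,0,0.06],[0.5,-0.49,0,0,0,0,0.06],[0.5,-0.49,0,0,0,0,0.06],[0.5,-0.49,0,0,0,0,0.06]]'
python3 - <<'E'
from h import *
a,p=grab('wrist','w1.png');np.save('w1.npy',a)
s=monitor.get_state();print(s['time'],s['eef_pos'],s['opening'],s['contact_force']);R=Rn.from_quat(s['tcp_rot']).as_matrix().round(3);print(R)
h=cv2.cvtColor(a,cv2.COLOR_RGB2HSV)
m=cv2.inRange(h,(3,130,80),(20,255,255));N,l,st,ce=cv2.connectedComponentsWithStats(m)
for i in range(1,N):
    if st[i,4]>300:
        r=cv2.minAreaRect(np.argwhere(l==i)[:,::-1].astype(np.float32));q=cv2.boxPoints(r);print(st[i]);print(q.round(1),np.array([onz(p,x,.023)[:2] for x in q]).round(4).tolist(),onz(p,r[0],.023))
m=cv2.inRange(h,(100,150,40),(125,255,255));N,l,st,ce=cv2.connectedComponentsWithStats(m)
i=1+st[1:,4].argmax();q=cv2.approxPolyDP(cv2.convexHull(np.argwhere(l==i)[:,::-1].astype(np.int32)),8,True)[:,0]
print(q.tolist(),[onz(p,x,.008).round(4)[:2].tolist() for x in q])
E
```

```text
time: 0.85
eef_pos: [0.3389, -0.4262, 0.2499]
tcp_rot: [0.997, 0.079, -0.0, -0.0]
contact_force: [-0.1, 0.2, -1.0]
opening: 0.531
finger_force: 0.0
time: 1.6
eef_pos: [0.5057, -0.2031, 0.25]
tcp_rot: [0.997, 0.079, -0.0, 0.0]
contact_force: [0.1, -0.5, -0.5]
opening: 0.529
finger_force: 0.0
1.65 [ 0.50510345 -0.20400353  0.2499307 ] 0.5312136586637395 [-0.00055193  0.35246444 -0.10393342]
[[ 0.988  0.156 -0.001]
 [ 0.156 -0.988 -0.   ]
 [-0.001  0.    -1.   ]]
[[338, 67], [353, 105], [346, 176], [333, 191], [176, 192], [158, 114], [171, 78], [220, 61]] [[0.6198, -0.2709], [0.5845, -0.2958], [0.5057, -0.3066], [0.4857, -0.2957], [0.4555, -0.1135], [0.5415, -0.086], [0.5811, -0.097], [0.6062, -0.1466]]
```

View pics/w1.png

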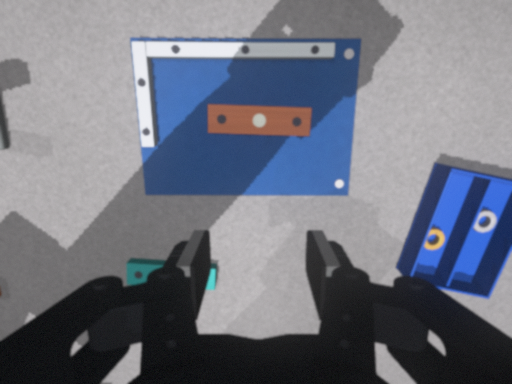

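The wrist view shows the plate corners at (131,39), (361,39), (349,195) and (146,195). The copper bar runs from (208,104) to (311,136), with its spot at (259,120).

```bash
cat >> h.py <<'E'
FO=np.array([.5505,-.1834]);FY=np.radians(8.9)
def fix(X):
    c,s=np.cos(FY),np.sin(FY); return np.array([[c,s],[-s,c]])@(np.array(X)[:2]-FO)*1000
E
python3 - <<'E'
from h import *
p=eyes.camera_params('wrist')
q=np.array([onz(p,x,.008)[:2] for x in((131,39),(361,39),(349,195),(146,195))]);print(q.round(4).tolist(),q.mean(0))
y=q[0]-q[1]+q[3]-q[2];print(np.degrees(np.arctan2(-y[0],y[1])),[fix(x).round(1).tolist() for x in q])
b=[onz(p,x,.023) for x in((208,104),(312,107),(259.5,120.5),(222,119),(296.5,122))];print([fix(x).round(1).tolist() for x in b])
e=b[3]-b[4];print('yaw',np.degrees(np.arctan2(-e[0],e[1])))
print('rail inner',[fix(onz(p,x,.022)).round(1).tolist() for x in((240,57),(155,147),(149,58))])
E
```

```text
[[0.6118, -0.0546], [0.649, -0.2894], [0.483, -0.3164], [0.4458, -0.08]] [ 0.54739858 -0.18509749]
8.966878175805185 [[80.5, 117.8], [80.9, -120.0], [-87.3, -120.9], [-87.4, 118.4]]
[[16.4, 39.0], [13.4, -70.2], [-0.4, -15.1], [1.1, 24.7], [-2.0, -54.5]]
yaw 6.69122566341249
rail inner [[62.2, 4.8], [-28.9, 98.6], [60.8, 96.7]]
```

```bash
python3 -m handwheel '[[0,0,0.15,0,0,0,0.06],[0,0,0.3,0,0,0,0.06],[0,0,0.45,0,0,0,0.06],[0,0,0.53,0,0,0,0.06],[0,0,0.55,0,0,0,0.06],[0,0,0.55,0,0,0,0.06]]' 
python3 -m handwheel '[[0.03,0,0,0,0,0,0.06],[0.06,0,0,0,0,0,0.06],[0.08,0,0,0,0,0,0.06],[0.1,0,0,0,0,0,0.06],[0.12,0,0,0,0,0,0.06],[0.13,0,0,0,0,0,0.06],[0.14,0,0,0,0,0,0.06],[0.15,0,0,0,0,0,0.06],[0.15,0,0,0,0,0,0.06]]'
```

```text
time: 2.4
eef_pos: [0.5051, -0.2049, 0.0308]
tcp_rot: [0.997, 0.077, 0.0, 0.0]
contact_force: [-0.1, -0.1, 0.5]
opening: 0.53
finger_force: 0.0
time: 3.52
eef_pos: [0.5647, -0.1941, 0.0309]
tcp_rot: [0.997, 0.078, -0.0, 0.0]
contact_force: [-2.9, -0.7, 2.4]
opening: 0.528
finger_force: 1.8
```

```bash
python3 -m handwheel '[[0.01,0,0,0,0,0,0.06],[0.015,0,0,0,0,0,0.06],[0.02,0,0,0,0,0,0.06],[0.02,0,0,0,0,0,0.06]]' 
python3 -m handwheel '[[0.005,0,0,0,0,0,0.06],[0.01,0,0,0,0,0,0.06],[0.01,0,0,0,0,0,0.06]]'
python3 - <<'E'
from h import *
a,p=grab('wrist','w2.png')
E
```

```text
time: 4.03
eef_pos: [0.5721, -0.1929, 0.0306]
tcp_rot: [0.997, 0.078, -0.001, -0.0]
contact_force: [-4.9, -0.1, 2.7]
opening: 0.529
finger_force: 2.5
time: 4.4
eef_pos: [0.5748, -0.1924, 0.0306]
tcp_rot: [0.997, 0.078, -0.002, -0.0]
contact_force: [-9.1, -1.2, 6.5]
opening: 0.53
finger_force: 4.7
```

View pics/w2.png

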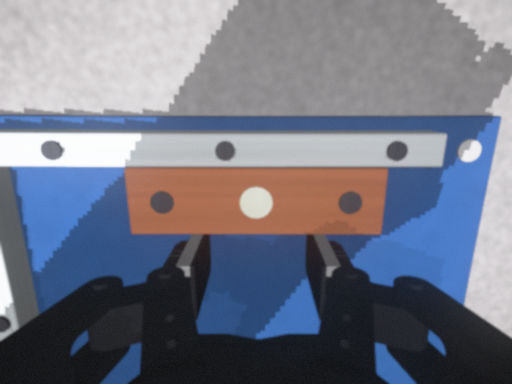

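The bar now lies flush along the long rail: its edge meets the rail from (125,167) to (387,167). Next I'll push it in y from its end.

```bash
python3 -m handwheel '[[-0.04,0,0,0,0,0,0.06],[-0.04,0,-0.15,0,0,0,0.06],[-0.04,0,-0.15,0,0,0,-1],[0.068,0.15,-0.15,0,0,0,-1],[0.068,0.235,-0.15,0,0,0,-1],[0.068,0.235,-0.15,0,0,0,-1],[0.068,0.235,-0.05,0,0,0,-1],[0.068,0.235,0,0,0,0,-1],[0.068,0.235,0,0,0,0,-1]]' 
python3 -m handwheel '[[0,-0.03,0,0,0,0,-1],[0,-0.06,0,0,0,0,-1],[0,-0.08,0,0,0,0,-1],[0,-0.1,0,0,0,0,-1],[0,-0.12,0,0,0,0,-1],[0,-0.14,0,0,0,0,-1],[0,-0.16,0,0,0,0,-1],[0,-0.17,0,0,0,0,-1],[0,-0.17,0,0,0,0,-1]]'
```

```text
time: 5.58
eef_pos: [0.6171, -0.2799, 0.0291]
tcp_rot: [0.997, 0.078, -0.001, -0.001]
contact_force: [-0.3, 0.4, 0.3]
opening: -0.0
finger_force: 0.0
time: 6.7
eef_pos: [0.607, -0.2131, 0.0304]
tcp_rot: [0.997, 0.078, -0.0, -0.001]
contact_force: [-0.7, -0.1, -0.7]
opening: -0.001
finger_force: 0.1
```

```bash
python3 - <<'E'
from h import *
a,p=grab('wrist','w3.png')
E
```

```text
(no output)
```

View pics/w3.png

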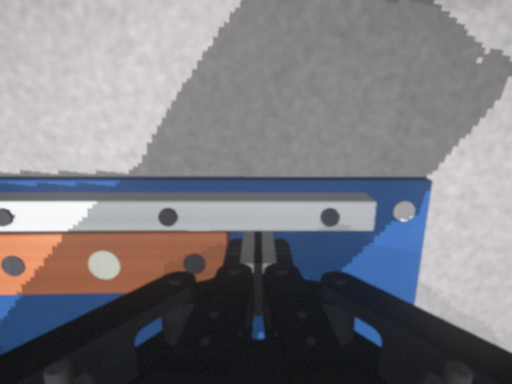

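The bar's end is against the finger at (230,265) and it is sliding along the rail, so I'll keep pushing.

```bash
python3 -m handwheel '[[0,-0.01,0,0,0,0,-1],[0,-0.02,0,0,0,0,-1],[0,-0.025,0,0,0,0,-1],[0,-0.025,0,0,0,0,-1]]' 
python3 -m handwheel '[[0,-0.005,0,0,0,0,-1],[0,-0.01,0,0,0,0,-1],[0,-0.01,0,0,0,0,-1]]'
```

```text
time: 7.25
eef_pos: [0.6056, -0.2037, 0.0304]
tcp_rot: [0.997, 0.078, 0.0, -0.0]
contact_force: [0.4, -1.6, -0.7]
opening: 0.005
finger_force: 0.8
time: 7.62
eef_pos: [0.605, -0.1998, 0.0304]
tcp_rot: [0.997, 0.078, 0.0, -0.0]
contact_force: [1.1, -1.8, -0.2]
opening: 0.005
finger_force: 0.9
```

```bash
python3 -m handwheel '[[0,-0.005,0,0,0,0,-1],[0,-0.01,0,0,0,0,-1],[0,-0.01,0,0,0,0,-1]]' 
python3 -m handwheel '[[0,-0.005,0,0,0,0,-1],[0,-0.01,0,0,0,0,-1],[0,-0.01,0,0,0,0,-1]]'
```

```text
time: 8.0
eef_pos: [0.6046, -0.1975, 0.0306]
tcp_rot: [0.997, 0.078, 0.001, 0.002]
contact_force: [0.8, -6.6, -1.3]
opening: 0.001
finger_force: 3.2
time: 8.38
eef_pos: [0.6047, -0.1969, 0.0315]
tcp_rot: [0.997, 0.079, 0.002, 0.005]
contact_force: [-0.3, -14.3, -2.4]
opening: 0.002
finger_force: 7.2
```

```bash
python3 -m handwheel '[[0,0.03,0,0,0,0,-1],[0,0.03,-0.15,0,0,0,-1],[-0.06,0.03,-0.15,0,0,0,0.06],[-0.12,-0.1,-0.15,0,0,0,0.06],[-0.12,-0.16,-0.15,0,0,0,0.06],[-0.12,-0.16,-0.15,0,0,0,0.06],[-0.12,-0.16,-0.05,0,0,0,0.06],[-0.12,-0.16,0,0,0,0,0.06],[-0.12,-0.16,0,0,0,0,0.06]]' 
python3 -m handwheel '[[0.02,0,0,0,0,0,0.06],[0.035,0,0,0,0,0,0.06],[0.045,0,0,0,0,0,0.06],[0.05,0,0,0,0,0,0.06],[0.055,0,0,0,0,0,0.06],[0.06,0,0,0,0,0,0.06],[0.06,0,0,0,0,0,0.06]]'
```

```text
time: 9.5
eef_pos: [0.5454, -0.1361, 0.0283]
tcp_rot: [0.997, 0.077, -0.002, -0.001]
contact_force: [0.0, -0.8, -0.7]
opening: 0.53
finger_force: 0.0
time: 10.38
eef_pos: [0.5657, -0.1333, 0.0308]
tcp_rot: [0.997, 0.078, -0.007, -0.001]
contact_force: [-17.5, -3.6, 12.8]
opening: 0.529
finger_force: 8.6
```

```bash
python3 -m handwheel '[[-0.06,0,0,0,0,0,0.06],[-0.06,0,-0.15,0,0,0,0.06],[-0.06,0,-0.35,0,0,0,0.5],[-0.06,0,-0.5,0,0,0,0.5],[-0.06,0,-0.5,0,0,0,0.5],[-0.06,0,-0.5,0,0,0,0.5]]' 
python3 - <<'E'
from h import *
a,p=grab('wrist','w4.png'); t,pt=grab('top','top4.png')
c=cv2.resize(t[145:225,170:360],(760,320),interpolation=cv2.INTER_CUBIC)
o=np.zeros((600,760,3),np.uint8);o[:320]=c;o[320:,:512]=a[:280]
cv2.imwrite('pics/w4c.png',o[:,:,::-1])
s=monitor.get_state();print(s['time'],s['eef_pos'])
E
```

```text
time: 11.12
eef_pos: [0.547, -0.1364, 0.2316]
tcp_rot: [0.997, 0.078, 0.001, 0.001]
contact_force: [-0.5, -0.8, -1.0]
opening: 0.752
finger_force: 0.0
11.225 [ 0.54535876 -0.13576611  0.22791407]
```

View pics/w4c.png

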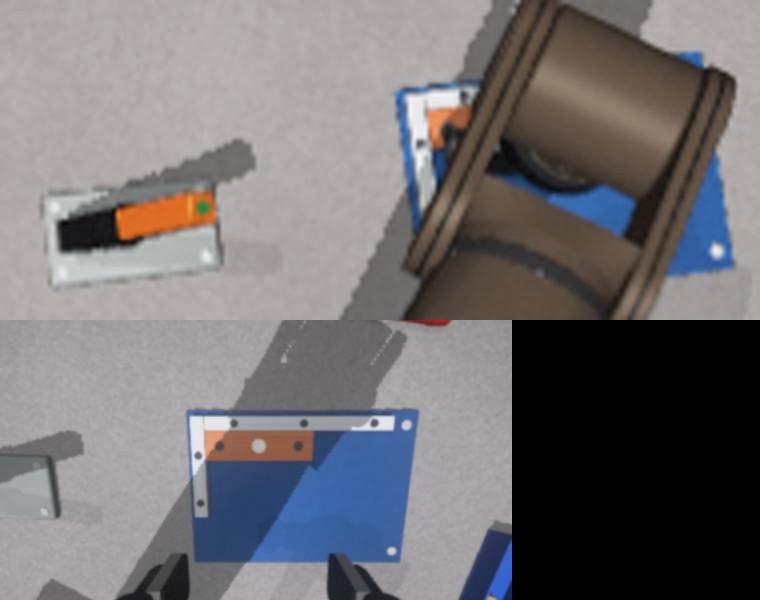

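The bar sits home against both rails in the wrist view, with its spot at (259,126). Next I'll compute the standoff on the probe axis.

```bash
cat >> h.py <<'E'
def goal(pos,pz,x):  # tool z=-pz, tool x ~ x ; returns tool-frame shift/turn in row units from measured pose
    s=monitor.get_state();R=Rn.from_quat(s['tcp_rot']);z=-np.array(pz)/np.linalg.norm(pz);x=np.array(x,float);x-=z*(x@z);x/=np.linalg.norm(x)
    D=np.c_[x,np.cross(z,x),z]; return np.r_[R.inv().apply(np.array(pos)-s['eef_pos'])/.4,(R.inv()*Rn.from_matrix(D)).as_rotvec()/np.pi].round(4)
E
python3 - <<'E'
from h import *
im=cv2.imread('pics/w4.png')[:,:,::-1];p=eyes.camera_params('wrist')
print('spot',onz(p,(259,126),.023), 'plate c',np.mean([onz(p,x,.008) for x in((187,90),(418,90),(400,242),(195,242))],0))
h=np.radians(96.3);hx=np.array([np.cos(h),np.sin(h),0]);hy=np.array([-hx[1],hx[0],0])
pz=-np.sin(np.radians(40))*hx+np.array([0,0,np.cos(np.radians(40))]);print(pz)
print(goal(np.array([.510,.081,.161])+.08*pz,pz,-hy))
E
```

```text
spot [ 0.58800697 -0.12974398  0.023     ] plate c [ 0.54614012 -0.1807862   0.008     ]
[ 0.07053586 -0.63890579  0.76604444]
[-0.0093 -0.4206  0.015   0.2215  0.006   0.0135]
```

```bash
python3 -m handwheel '[[-0.01,-0.42,0.015,0.222,0.006,0.0135,0.4],[-0.01,-0.42,0.015,0.222,0.006,0.0135,0.4],[-0.01,-0.42,0.015,0.222,0.006,0.0135,0.4],[-0.01,-0.42,0.015,0.222,0.006,0.0135,0.4],[-0.01,-0.42,0.015,0.222,0.006,0.0135,0.4],[-0.01,-0.42,0.015,0.222,0.006,0.0135,0.4],[-0.01,-0.42,0.015,0.222,0.006,0.0135,0.4]]' 
python3 - <<'E'
from h import *
a,p=grab('wrist','w5.png')
s=monitor.get_state();print(s['time'],s['eef_pos'],s['qpos'].round(2))
print(Rn.from_quat(s['tcp_rot']).as_matrix().round(3))
pz=np.array([.0705,-.6389,.766]);bt=np.array([.510,.081,.161])
print([proj(p,bt-pz*d).round(1) for d in(0,.09)])
E
```

```text
time: 12.1
eef_pos: [0.5166, 0.0292, 0.2245]
tcp_rot: [0.939, 0.052, -0.017, -0.341]
contact_force: [-0.9, -0.1, -0.2]
opening: 0.701
finger_force: 0.0
12.15 [0.51661114 0.02920251 0.22467738] [-0.4   0.08  1.96  0.6   1.5   0.89]
[[ 0.994  0.087 -0.068]
 [ 0.11  -0.762  0.638]
 [ 0.004 -0.641 -0.767]]
[array([258.7, 207.2]), array([258.2, 177.2])]
```

View pics/w5.png

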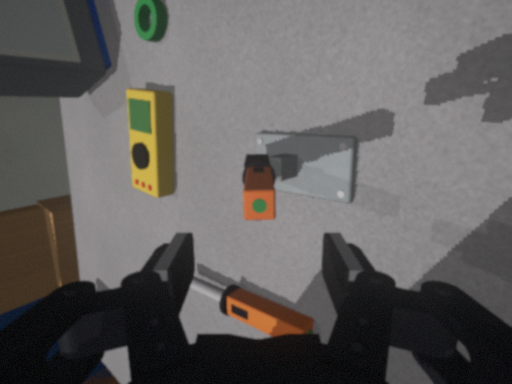

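The probe's green butt dot is at (259,206), predicted (258.7,207.2), so the axis is aligned. I'll advance and grip.

```bash
python3 -m handwheel '[[0,0,0.08,0,0,0,0.4],[0,0,0.16,0,0,0,0.4],[0,0,0.23,0,0,0,0.4],[0,0,0.28,0,0,0,0.4],[0,0,0.305,0,0,0,0.4],[0,0,0.305,0,0,0,0.4]]'
python3 -m handwheel '[[0,0,0,0,0,0,-0.2],[0,0,0,0,0,0,-0.4],[0,0,0,0,0,0,-1],[0,0,0,0,0,0,-1],[0,0,0,0,0,0,-1],[0,0,0,0,0,0,-1]]' 60
```

```text
time: 12.9
eef_pos: [0.5081, 0.1072, 0.1308]
tcp_rot: [0.938, 0.052, -0.018, -0.341]
contact_force: [0.2, 0.7, 0.2]
opening: 0.701
finger_force: 0.0
time: 13.65
eef_pos: [0.5089, 0.1063, 0.1315]
tcp_rot: [0.939, 0.052, -0.016, -0.341]
contact_force: [0.8, -5.6, 3.7]
opening: 0.246
finger_force: 59.1
```

```bash
python3 -m handwheel '[[0,0,-0.02,0,0,0,-1],[0,0,-0.06,0,0,0,-1],[0,0,-0.11,0,0,0,-1],[0,0,-0.16,0,0,0,-1],[0,0,-0.21,0,0,0,-1],[0,0,-0.26,0,0,0,-1],[0,0,-0.28,0,0,0,-1],[0,0,-0.28,0,0,0,-1]]'
python3 - <<'E'
from h import *
a,p=grab('wrist','w6.png'); b,_=grab('scene'); o=np.zeros((384,800,3),np.uint8);o[:,:512]=a
o[:360,512:]=cv2.resize(b[120:245,250:350],(288,360),interpolation=cv2.INTER_CUBIC);cv2.imwrite('pics/w6c.png',o[:,:,::-1])
print(goal([.5905,-.1305,.20],[0,0,1],[.994,.110,0]))
E
```

```text
time: 14.65
eef_pos: [0.5159, 0.035, 0.2171]
tcp_rot: [0.938, 0.052, -0.017, -0.341]
contact_force: [-0.7, -0.2, -0.7]
opening: 0.25
finger_force: 58.8
[ 1.411e-01  3.582e-01 -2.478e-01 -2.223e-01 -6.000e-04  2.000e-04]
```

View pics/w6c.png

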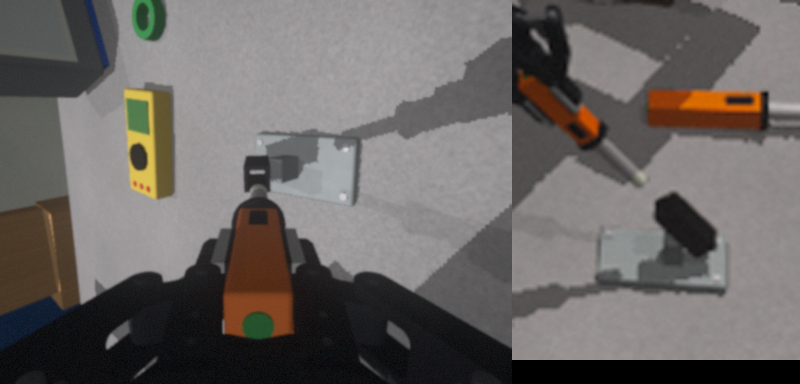

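The probe is out of the tube, with its tip near (258,188) in the wrist view and about (295,183) in the scene view. I'll check how it sits in the hand.

```bash
python3 - <<'E'
from h import *
p=eyes.camera_params('wrist');ps=eyes.camera_params('scene');s=monitor.get_state();R=Rn.from_quat(s['tcp_rot'])
tip=tri(ray(p,(259,187)),ray(ps,(295.5,183.2)));print('tip tool',R.inv().apply(tip-s['eef_pos']))
o,d=ray(p,(258,325));L=lambda X:R.inv().apply(X)
o2,d2=L(o-s['eef_pos']),L(d)
for z in(-.035,-.04,-.045,-.05): print(z,(o2+d2*(z-o2[2])/d2[2]).round(4))
for x,y,z in((0,0,.13),(0,0,.128),(0,0,.04)): print(proj(p,s['eef_pos']+R.apply([x,y,z])))
E
```

```text
tip tool [-0.00185325 -0.00069251  0.13233632]
-0.035 [-0.0017  0.0001 -0.035 ]
-0.04 [ 0.0022  0.0001 -0.04  ]
-0.045 [ 0.0061  0.0001 -0.045 ]
-0.05 [ 0.01    0.0001 -0.05  ]
[257.67513094 187.45081173]
[257.67531581 188.08612834]
[257.68746322 229.90049888]
```

The probe is in line with the tool, its tip about 131 mm ahead of the TCP. I'll turn it plumb and carry it high over the spot.

```bash
python3 -m handwheel '[[0.02,0.01,-0.08,-0.03,0,0,-1],[0.05,0.06,-0.16,-0.08,0,0,-1],[0.09,0.13,-0.25,-0.13,0,0,-1],[0.12,0.2,-0.31,-0.18,0,0,-1],[0.141,0.262,-0.363,-0.222,0,0,-1],[0.141,0.262,-0.363,-0.222,0,0,-1],[0.141,0.262,-0.363,-0.222,0,0,-1],[0.141,0.262,-0.363,-0.222,0,0,-1]]'
python3 - <<'E'
from h import *
a,p=grab('wrist','w7.png'); b,ps=grab('scene');np.save('s7.npy',b)
o=np.zeros((384,800,3),np.uint8);o[:,:512]=a
o[:360,512:]=cv2.resize(b[130:255,135:235],(288,360),interpolation=cv2.INTER_CUBIC);cv2.imwrite('pics/w7c.png',o[:,:,::-1])
s=monitor.get_state();print(s['time'],s['eef_pos'],s['opening'],s['finger_force'],Rn.from_quat(s['tcp_rot']).as_matrix()[:,2],proj(ps,[.5905,-.1305,.023]),proj(p,np.array([.5905,-.1305,.023])))
E
```

```text
time: 15.75
eef_pos: [0.5902, -0.1301, 0.2601]
tcp_rot: [0.998, 0.055, 0.001, -0.001]
contact_force: [0.4, 0.9, -0.7]
opening: 0.253
finger_force: 59.2
15.85 [ 0.59036537 -0.13049442  0.26053114] 0.2485830145619505 59.179816246032715 [ 0.00244201  0.0016153  -0.99999571] [201.30023775 213.34833385] [258.6902453  163.25114725]
```

View pics/w7c.png

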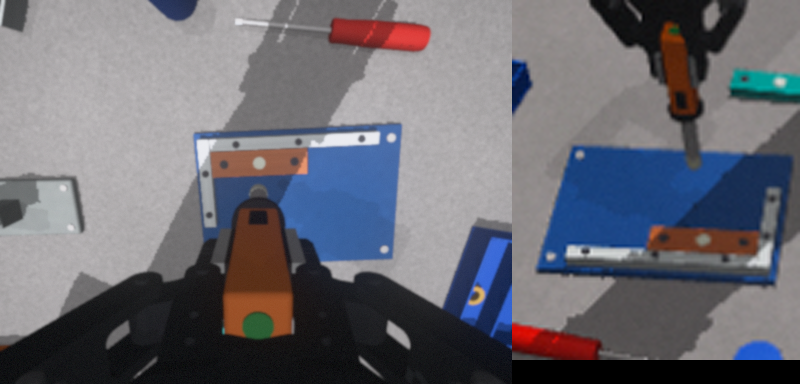

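The spot is at (259,163) in the wrist view and (201.3,213.3) in the scene view. Both match the prediction for (0.5905,-0.1305), and the bar is still home. Descending.

```bash
python3 -m handwheel '[[0,0,0.03,0,0,0,-1],[0,0,0.07,0,0,0,-1],[0,0,0.11,0,0,0,-1],[0,0,0.14,0,0,0,-1],[0.002,0,0.16,0,0,0,-1],[0.002,0,0.165,0,0,0,-1],[0.002,0,0.165,0,0,0,-1],[0.002,0,0.165,0,0,0,-1],[0.002,0,0.165,0,0,0,-1]]'
python3 - <<'E'
from h import *
a,p=grab('wrist','w8.png'); b,ps=grab('scene')
o=np.zeros((384,800,3),np.uint8);o[:,:512]=a
o[:360,512:]=cv2.resize(b[130:255,135:235],(288,360),interpolation=cv2.INTER_CUBIC);cv2.imwrite('pics/w8c.png',o[:,:,::-1])
s=monitor.get_state();print(s['time'],s['eef_pos'],s['finger_force'],np.abs(s['dq']).max(),Rn.from_quat(s['tcp_rot']).as_matrix()[:,2])
print('tip predicted',proj(p,np.array([.5905,-.1305,.063])),proj(ps,np.array([.5905,-.1305,.063])))
E
```

```text
time: 16.98
eef_pos: [0.592, -0.1309, 0.1954]
tcp_rot: [0.998, 0.055, 0.002, 0.0]
contact_force: [0.3, -0.4, -2.2]
opening: 0.252
finger_force: 59.2
17.075 [ 0.59186607 -0.13082592  0.19518026] 59.222626090049744 0.001996916256376921 [ 3.70198569e-03  3.17382929e-04 -9.99993097e-01]
tip predicted [257.2250481  188.94211488] [199.98971169 204.23066382]
```

View pics/w8c.png

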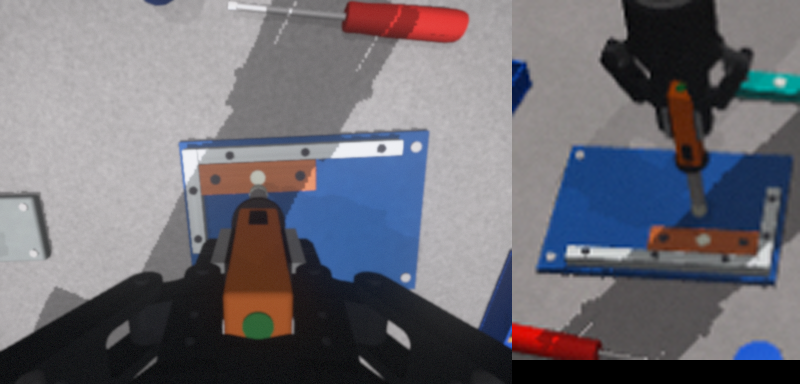

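The tip is at (258,189) in the wrist view and (199.6,204) in the scene view, both matching the prediction for 40 mm above the spot. The arm is still, so I'm handing in.

```bash
python3 -c "
from plant import ctrl
print(ctrl.sign_off())"
```

```text
the job is handed in; nothing more can be done
None
```

The job is handed in at about 17 s: the copper bar is home against both rails, and the smaller probe is held plumb and still with its tip about 40 mm above the white spot.

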